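Cover the purge box and set its gas valve

TASK

Get the weld purge set-up ready: take the aluminium cover plate by its black grip bar, lower it over the two brass pins of the purge box until it lies flush, and let go of it. Then take the red handwheel of the purge valve by its yellow crank handle, close it clockwise to the stop, and back it off exactly two full turns. Finish still gripping the crank handle there, do not let go, and leave the other things on the bench where they are.

Things in the scene. Friction and masses are not known exactly. Their poses are not given: they have to be found in the camera images.
- plate_grip (a point): centre of the black grip bar of the loose cover plate, 42 mm above the plate's underside. The plate is aluminium, 140 (x) x 90 (y) x 8 (z) mm, about 0.3 to 0.55 kg; the bar lies along the plate's x, 72 long, 16 wide (y), 16 tall, free space of 26 mm between it and the plate except for a post near each end. Holes of 13 mm go through the plate at x = +55 and -55 mm, y = 0. Either way round (half a turn) fits. Axes: plate x, y, z up
- plate: the same cover plate; origin at the centre of its underside
- box_seat (a point): centre of the top face of the purge box, an open-topped steel box 140 (x) x 90 (y) mm and 45 mm tall, fixed to the bench on a teal foot 160 x 110 x 4 mm. Two brass pins, 10 mm thick with tapered tips, stand at x = +55 and -55 mm, y = 0, and rise 25 mm above this face. The plate seated flush has its underside at this height and its x along this x
- valve_axis (a point): point on the vertical axis of the valve handwheel, at the mid-height of the crank handle, 123 mm above the bench. The valve is fixed to the bench; red wheel 112 mm across, its rim's top 93 mm above the bench, hub at its middle 95 mm
- crank_handle: yellow upright crank handle on the wheel's rim: 18 mm thick, 48 mm tall (99 to 147 mm above the bench); origin at its centre, 50 mm from the wheel's axis. It revolves freely on its own pin, so a gripper that holds it can go round the circle without turning; its own yaw means nothing
- valve (a joint): turn of the handwheel in rad: 0 is closed on the stop, grows anticlockwise seen from above (opening), up to three turns (18.85); two turns open is 12.57. Turning takes about 2 N at the handle and the wheel stays where it is left
- firebrick: cream firebrick 75 x 50 x 30 mm lying flat; origin under its centre; leave it alone
- cleaner_tin: round tin, white and red, 68 mm across, 85 mm tall; origin under its centre; leave it alone
- magnet_square: small red triangular welding magnet, about 85 mm, 16 mm thick, lying flat; origin near its middle; leave it alone
- gas_cup: small white ceramic torch cup, 28 mm across, 42 mm tall, standing; origin under its centre; leave it alone
- wire_brush: flat brush with a wooden handle lying on the bench; leave it alone
- chip_hammer: hammer with a wooden handle lying on the bench; leave it alone
- spanner: steel spanner lying on the bench; leave it alone
Not all that is in view belongs to the job. Of the things like the plate, leave any that is brown; of the rest the smaller one is meant.

How it is judged (in metres and radians):
On the way, in this order (a step that is already met when the one before it is completed fails the run):
1. the plate, held by the gripper, is lowered onto both pins (contact force between the fingers and plate above 1 N and z of plate in the frame of box_seat below 0.016 m and horizontal distance between plate and box_seat below 0.006 m and angle between the x axis of plate and the x axis of box_seat, either way round below 0.12 rad and angle between plate's own z axis and vertical below 0.12 rad), for 0.05 s.
2. the plate lies flush on the box and is let go (z of plate in the frame of box_seat between -0.003 and 0.0025 m and horizontal distance between plate and box_seat below 0.004 m and angle between plate's own z axis and vertical below 0.03 rad and angle between the x axis of plate and the x axis of box_seat, either way round below 0.08 rad and contact force between the fingers and plate below 0.1 N), for 0.2 s.
3. the valve is closed to its stop (value of joint valve below 0.08 rad), for 0.15 s.
At the end, for the whole second after the job is handed in: Plate flush on the purge box (2.5 mm in height, 4 mm off centre, 0.08 rad), untouched. Valve two turns open from its stop within 0.25 rad, still. The fingers grip the crank handle with over 5 N, its centre within 30 mm of the grasp point (all of step 2 and contact force between the arm and plate below 0.1 N and value of joint valve between 12.316 and 12.816 rad and velocity of joint valve between -0.05 and 0.05 rad/s and contact force between the fingers and crank_handle above 5 N and distance between the grasp point and crank_handle below 0.03 m); the arm keeps its last pose, push and grip.
It fails at once if another thing on the bench is pushed away by more than 30 mm (distance of any of firebrick, cleaner_tin, magnet_square, gas_cup, wire_brush, chip_hammer, spanner from where it was at the start of the episode above 0.03 m).
It also fails if it takes over 72 s, if anything falls off the work surface, if the arm or the gripper's body presses on something with over 40 N, if the wrist force passes 120 N, or if a joint passes its speed limit or range.

ROBOT

A 6-joint arm with a two-finger parallel gripper is mounted at the origin on the work surface. World frame = base frame: x ahead of the robot, y to its left, z up, the work surface at z = 0. Lengths are in mm, angles in rad, forces in N, time in s.
With the tool pointing down it reaches from about 375 to 750 mm from the base axis. Payload 9 kg.
Tool frame: the origin (TCP) lies at the very end of the fingers, on their centre line; the grasp point (between the pads) lies hold_point_z behind it (hold_point_z is the distance from the TCP to the grasp point, in mm); z points along the fingers, y is the line along which they close (so a half turn about z gives the same grasp; the last joint's range is limited). The gripper opens to 85 mm and grips with 20 to 120 N. Pads are 22 mm wide; open, the fingers measure 114 mm over their backs; the gripper's body (76 mm by 85 mm) begins 54 mm behind the grasp point. The pads swing forward as they close: fully open they stand 13 mm farther back than shut.
Start: joints at [1.085, 0.104, 0.097, 1.564, 0, 1.353], TCP at [158.77, 578.644, 231.331] pointing down, gripper open.
Joint ranges: [-2.99, 2.99], [-0.84, 1.86], [-1.1, 1.16], [-1.84, 2.11], [-1.51, 1.56], [-3.14, 3.14]. Speed limits (rad/s): [2.22, 2.22, 2.57, 3.14, 3.14, 3.14].

INTERFACE

Orientations are given as a rotation vector (axis times angle).
In Python, from cell import * gives the robot as it stands.
- The arm moves only by the tool send_rows, never from a script. Its arguments are lists of equal length, an entry for each row: "slide": the shift along the world's x, y, z in cm, a list of three; "turn": the turn, a rotation vector about the world's x, y, z in degrees, a list of three; "grip": the closure in counts, from 0 (fully open) to 255 (shut). A call has exactly 10 rows; each row is the pose to reach, as a shift and turn from the pose commanded when the call began; what a row does not reach only later rows make up. A row lasts 1/12 s, in which the tool goes at most 41.7 mm and 7.16 degrees, less where a joint would pass 70% of its speed; a pose out of reach is approached as far as the arm can. A call with a gripper value outside its range is refused whole. The fingers move at their own pace and stop on an object; "force" is the grip in N (left out, the last holds). Time passes only in rows, so rows that repeat a pose let the fingers close, or fill a call up. It gives the time, the measured TCP pose, the force, the opening and the grip force at its end, in the units of the state.
- read_state(): the state, without advancing time (a new reading comes with each control period).
- grab_frame(name): name is "scene" or "top" or "wrist"; returns a dict with "color" (384x512x3 uint8, red, green, blue), "z_map" (384x512 float32, mm along the optical axis (not along the pixel's ray), 0 where there is no reading), "K" (3x3 intrinsics, pixels), "T" (4x4, takes a point from camera to world coordinates). Camera axes: x right, y down, z forward; pixel columns grow to the right and rows downward; lengths in mm; the calibration is good to about 2 mm. A picture is of the moment at which its call begins.
- job_done(): hands the job in; it is judged then, once.
The state is a dict: "time": time; "joints": joint angles; "qvel": joint speeds; "joint_torque": joint torques, N m; "position": TCP position; "orientation": TCP orientation; "force": force on the tool from outside, world axes, zero at the start; "ft_torque": the same for the moment, N m; "grip_width": finger opening in mm; "finger_force": force on a finger pad.
Only numpy, scipy, OpenCV 4.12 (cv2) and the standard library are available. Lean on these libraries where they do the work, as an engineer would, in place of code of your own. Each camera call takes 0.05 s, during which the arm holds its last target. There are 200 camera calls.

## Working session

There is one attempt and no reset: what is moved stays moved. The work goes in short steps, Python scripts to look and compute and a tool call to move; the robot and the scene stay as the last step left them, time stands still between calls to the robot, and variables do not carry over. Pictures are saved under pics/ and viewed, at most 10 in all, crops included, and the job is handed in when it is done.

Besides the shell and the picture viewer there is one more tool, called after "Call:" by a JSON object that holds its "op" and its "data", one argument or row to a line. send_rows: Moves the arm, as the interface text tells. Its arguments: {"type":"object","properties":{"slide":{"type":"array","items":{"type":"array","items":{"type":"number"}}},"turn":{"type":"array","items":{"type":"array","items":{"type":"number"}}},"grip":{"type":"array","items":{"type":"number"}},"force":{"type":"number"}},"required":["slide","turn","grip"]}

```bash
ls; mkdir -p pics; python3 - <<'E'
from cell import *
import cv2,numpy as np
s=read_state();print(s)
for n in("top","scene"):
    f=grab_frame(n);np.savez(f"pics/{n}.npz",**f);cv2.imwrite(f"pics/{n}0.png",f["color"][:,:,::-1]);print(n,f["K"].round(1).tolist(),f["T"].round(3).tolist())
try: print(hold_point_z)
except Exception as e: print(e)
E
```

```text
pics
{'time': 0.0, 'joints': array([1.08530722e+00, 1.04710454e-01, 9.64708431e-02, 1.56387799e+00,
       1.46111381e-05, 1.35305602e+00]), 'qvel': array([ 0.00069181,  0.00024509,  0.00082479, -0.00032199,  0.00044206,
       -0.00089402]), 'joint_torque': array([ 5.41938389e-04, -5.56930590e+01,  5.03651047e+01,  1.68461271e-02,
       -1.34584948e-04, -1.91681870e-07]), 'position': array([158.59238698, 578.32672718, 230.51664859]), 'orientation': array([-4.19261018e-01, -3.11301712e+00,  1.94027340e-03]), 'force': array([-0.33695643,  0.54611427, -0.82491145]), 'ft_torque': array([-0.00932527, -0.00077604,  0.04358102]), 'finger_force': 0.0, 'grip_width': 85.39614480099661}
top [[380.2, 0.0, 252.5], [0.0, 380.2, 197.1], [0.0, 0.0, 1.0]] [[-0.004, -0.99, 0.144, 323.663], [-1.0, 0.006, 0.015, 106.652], [-0.016, -0.144, -0.989, 1406.816], [0.0, 0.0, 0.0, 1.0]]
scene [[492.8, 0.0, 257.4], [0.0, 492.8, 187.8], [0.0, 0.0, 1.0]] [[0.743, 0.5, -0.444, 1233.22], [0.669, -0.546, 0.505, -717.675], [0.01, -0.672, -0.74, 1290.519], [0.0, 0.0, 0.0, 1.0]]
18.700000000000003
```

View pics/top0.png

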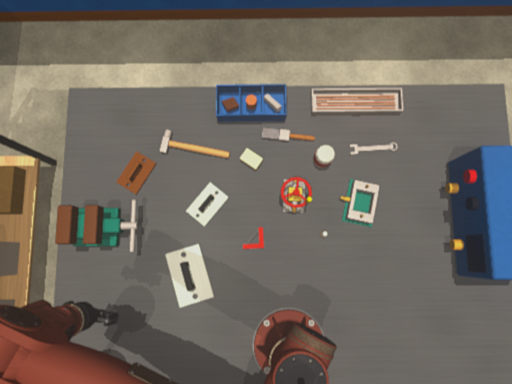

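View pics/scene0.png

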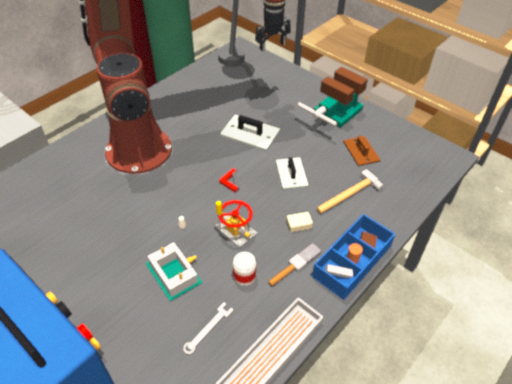

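Top view: the plate candidates are the white small one at (207,204), the white large one at (189,275) and the brown one at (136,172). I choose the small white one at (207,204). The box is at (362,202) and the valve at (296,194), with what looks like the crank at (309,199). I'll measure these and check with a close crop.

```bash
cat > h.py <<'E'
import cv2,numpy as np
def ray(f,uv,z):
    uv=np.atleast_2d(np.asarray(uv,float));K,T=f["K"],f["T"]
    d=np.c_[(uv-[K[0,2],K[1,2]])/[K[0,0],K[1,1]],np.ones(len(uv))]@T[:3,:3].T
    o=T[:3,3];return o+d*((z-o[2])/d[:,2])[:,None]
def pts(f):
    h,w=f["z_map"].shape;u,v=np.meshgrid(np.arange(w),np.arange(h));Z=f["z_map"];K=f["K"]
    c=np.stack([(u-K[0,2])/K[0,0]*Z,(v-K[1,2])/K[1,1]*Z,Z],-1)
    return c@f["T"][:3,:3].T+f["T"][:3,3]
def blob(m,near):
    n,l,st,c=cv2.connectedComponentsWithStats(m.astype(np.uint8))
    b=min((i for i in range(1,n) if st[i,4]>8),key=lambda i:np.hypot(*(c[i]-near)));return l==b,c[b],st[b,4]
def rect(xy):
    c,s,a=cv2.minAreaRect(np.asarray(xy,np.float32));
    if s[0]<s[1]: a+=90;s=s[::-1]
    return np.round(c,1),np.round(s,1),round((a+90)%180-90,1)
E
python3 - <<'E'
from h import *
F={n:dict(np.load(f"pics/{n}.npz")) for n in("top","scene")}
def show(n,m,z):
    v,u=np.nonzero(m);p=ray(F[n],np.c_[u,v],z)[:,:2];return rect(p),p.mean(0).round(1)
for n,pl,bx,vl in(("top",(207,204),(362,202),(296,194)),("scene",(292,172),(174,268),(234,215))):
    f=F[n];c=f["color"].astype(int);hsv=cv2.cvtColor(f["color"],cv2.COLOR_RGB2HSV).astype(int);P=pts(f)
    H,S,V=hsv[...,0],hsv[...,1],hsv[...,2]
    w=(S<60)&(V>150)
    m,cc,a=blob(w,pl);print(n,"plate",cc,a,show(n,m,8),"z",np.median(P[m][:,2]).round(1))
    hull=np.zeros(m.shape,np.uint8);cv2.fillConvexPoly(hull,cv2.convexHull(np.argwhere(m)[:,::-1].astype(np.int32)),1)
    d,cc,a=blob((hull>0)&(V<90),pl);print(" bar",cc,a,show(n,d,50),"z",np.percentile(P[d][:,2],[10,50,90]).round(1))
    m,cc,a=blob(w,bx);print(" box",cc,a,show(n,m,49),"z",np.median(P[m][:,2]).round(1))
    r=((H<8)|(H>172))&(S>150)&(V>90);m,cc,a=blob(r,vl);print(" wheel",cc,a,show(n,m,93),"z",np.percentile(P[m][:,2],[10,50,90]).round(1))
    y=(H>20)&(H<35)&(S>150)&(V>120);k,l,st,ct=cv2.connectedComponentsWithStats(y.astype(np.uint8))
    for i in range(1,k):
        if st[i,4]>5 and np.hypot(*(ct[i]-vl))<60:print(" yel",ct[i].round(1),st[i,4],"z",P[l==i][:,2].round(0).min(),P[l==i][:,2].max().round(0),"at147",ray(f,ct[i],147)[0].round(1),"at123",ray(f,ct[i],123)[0].round(1))
t=F["top"]["color"][145:255,170:390,::-1];s=F["scene"]["color"][130:310,130:330,::-1]
t=cv2.resize(t,None,fx=3.6,fy=3.6,interpolation=2)[:396];cv2.imwrite("pics/crop1.png",t)
E
```

```text
top plate [206.79564692 203.78839178] 827 ((array([503.7, 298. ]), array([143.9,  93.1]), -39.5), array([502.9, 297.8])) z 7.6
 bar [205.7972973  202.91891892] 74 ((array([501. , 294.5]), array([64.4, 15.9]), -39.3), array([500.6, 295.8])) z [44.  49.1 52.8]
 box [363.15358932 201.19699499] 599 ((array([ 504.7, -270.2]), array([141.9,  91.1]), -12.9), array([ 503.9, -269.7])) z 44.0
 wheel [295.01298701 191.61688312] 308 ((array([533. , -23.8]), array([106.1, 102.3]), -34.5), array([533.1, -22. ])) z [86.9 91.8 95.5]
 yel [290.6 189.5] 22 z 47.0 68.0 at147 [531.7  -2.  147. ] at123 [535.6  -4.1 123. ]
 yel [300.3 190. ] 13 z 49.0 58.0 at147 [529.8 -34.5 147. ] at123 [533.7 -37.2 123. ]
 yel [292.3 198.5] 33 z 47.0 69.0 at147 [501.1  -7.3 147. ] at123 [504.5  -9.5 123. ]
 yel [308.8 199. ] 23 z -2.0 151.0 at147 [499.1 -62.2 147. ] at123 [502.5 -65.5 123. ]
 yel [345.3 197.9] 22 z 4.0 33.0 at147 [ 502.2 -183.8  147. ] at123 [ 505.7 -189.3  123. ]
scene plate [291.53191489 173.15824468] 752 ((array([501.8, 299.1]), array([160.6, 101.7]), -39.3), array([505.9, 293.6])) z 9.0
 bar [291.54929577 167.23943662] 71 ((array([511.6, 281.7]), array([95.1, 15.8]), -40.6), array([511.7, 282.8])) z [21.9 48.5 55.1]
 box [172.54528986 266.8125    ] 1104 ((array([ 512. , -273.6]), array([167.3,  98.9]), -12.2), array([ 513.4, -276.1])) z 44.4
 wheel [236.10084034 212.79831933] 357 ((array([536.3, -27.2]), array([109.1, 101.9]), -60.9), array([535.7, -24.9])) z [88.3 92.8 97.7]
 yel [218.3 207.1] 62 z 103.0 1291.0 at147 [512.4 -76.8 147. ] at123 [497.2 -63.3 123. ]
 yel [230.8 220. ] 29 z 51.0 73.0 at147 [575.  -87.1 147. ] at123 [561.2 -73.8 123. ]
 yel [246.5 233.5] 11 z 31.0 40.0 at147 [643.2 -92.1 147. ] at123 [630.8 -79.  123. ]
```

View pics/crop1.png

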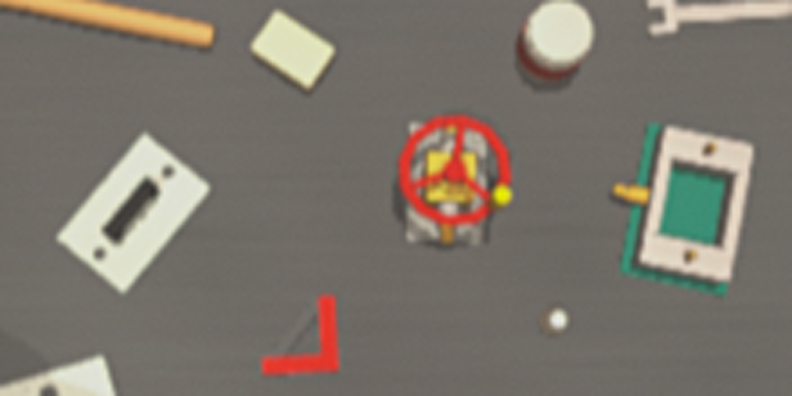

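The crop shows the small white plate with two holes and its bar (about 144x93 mm measured), the box with two brass pins, and the wheel with its yellow crank at lower right. Sizes and the crank radius (52 mm) agree with the description. Next I go above the plate.

Call:
{"op": "send_rows", "data": {
  "slide": [
    [3.4,-2.8,0],
    [6.9,-5.6,0],
    [10.3,-8.4,0],
    [13.8,-11.2,0],
    [17.2,-14,0],
    [20.6,-16.9,0],
    [24.1,-19.7,-1],
    [27.5,-22.5,-3],
    [31,-25.3,-5],
    [34.4,-28.1,-6.5]
  ],
  "turn": [
    [0,0,-2.4],
    [0,0,-4.8],
    [0,0,-7.2],
    [0,0,-9.6],
    [0,0,-12],
    [0,0,-14.5],
    [0,0,-17],
    [0,0,-19.5],
    [0,0,-22],
    [0,0,-24]
  ],
  "grip": [0,0,0,0,0,0,0,0,0,0]
}}

```text
time: 0.93
position: [475.7, 319.1, 179.0]
orientation: [-1.061, -2.957, -0.0]
force: [0.3, 0.3, 0.1]
grip_width: 85.2
finger_force: 0.0
```

```bash
python3 - <<'E'
from cell import *
from h import *
f=grab_frame("wrist");np.savez("pics/w1.npz",**f);cv2.imwrite("pics/w1.png",f["color"][:,:,::-1])
s=read_state();print(s["position"],s["orientation"],s["joints"].round(3),f["T"].round(2).tolist(),f["K"].tolist())
E
```

```text
[479.46076296 314.41532086 175.21047831] [-1.07057726 -2.95329387  0.00548827] [ 0.354  0.023 -0.089  1.462 -0.003  1.049] [[0.64, 0.74, 0.23, 417.44], [0.77, -0.61, -0.19, 368.07], [0.0, 0.3, -0.96, 321.85], [0.0, 0.0, 0.0, 1.0]] [[286.50914575764085, 0.0, 261.6838913577169], [0.0, 286.50914575764085, 198.88542035616004], [0.0, 0.0, 1.0]]
```

View pics/w1.png

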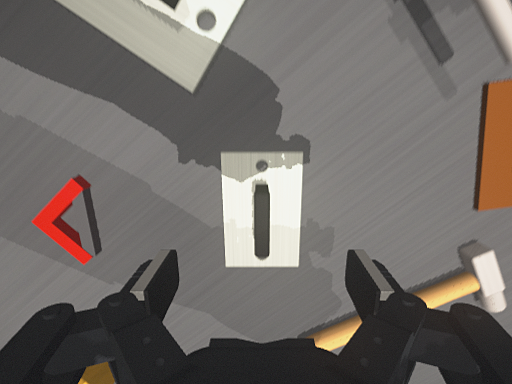

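The wrist view shows the plate at (262,210) with its bar at (262,222), between the fingers and aligned with the gripper. Next I measure the bar from here.

```bash
python3 - <<'E'
from cell import *
from h import *
f=grab_frame("wrist");c=f["color"];P=pts(f)
s=read_state();print(s["position"].round(1),s["orientation"].round(3))
V=c.max(2);m=np.zeros(V.shape,bool);m[140:280,200:320]=1
pl=m&(P[...,2]>4)&(P[...,2]<14);pl,cc,a=blob(pl,(240,215));v,u=np.nonzero(pl);print("plate",a,rect(ray(f,np.c_[u,v],8)[:,:2]),np.median(P[pl][:,2]))
b,cc,a=blob(m&(P[...,2]>38)&(P[...,2]<60),(262,222));v,u=np.nonzero(b);print("bar by depth",cc,a,rect(ray(f,np.c_[u,v],50)[:,:2]),np.median(P[b][:,2]))
b,cc,a=blob(m&(V<70),(262,222));v,u=np.nonzero(b);print("bar dark",cc,a,rect(ray(f,np.c_[u,v],50)[:,:2]))
E
```

```text
[476.9 316.5 176.3] [-1.067 -2.953  0.005]
plate 7930 (array([503.6, 296.9]), array([140.6,  90. ]), -39.4) 8.2426742748832
bar by depth [263.41423358 217.55383212] 1096 (array([502. , 298.1]), array([73.9, 15.6]), -39.3) 49.97030441366951
bar dark [265.43877551 232.52040816] 98 (array([506.7, 294.3]), array([59.6, 13.5]), -39.4)
```

Call:
{"op": "send_rows", "data": {
  "slide": [
    [1.5,-1.0,0],
    [2.64,-1.9,-1],
    [2.64,-1.9,-4],
    [2.64,-1.9,-7],
    [2.64,-1.9,-10],
    [2.64,-1.9,-12.5],
    [2.64,-1.9,-14.3],
    [2.64,-1.9,-15.2],
    [2.64,-1.9,-15.2],
    [2.64,-1.9,-15.2]
  ],
  "turn": [
    [0,0,0.3],
    [0,0,0.4],
    [0,0,0.4],
    [0,0,0.4],
    [0,0,0.4],
    [0,0,0.4],
    [0,0,0.4],
    [0,0,0.4],
    [0,0,0.4],
    [0,0,0.4]
  ],
  "grip": [0,0,0,0,0,0,0,0,0,0],
  "force": 60
}}

```text
time: 1.87
position: [500.9, 301.8, 28.1]
orientation: [-1.047, -2.962, 0.0]
force: [0.7, 0.8, 0.7]
grip_width: 85.4
finger_force: 0.0
```

Call:
{"op": "send_rows", "data": {
  "slide": [
    [0,0,0],
    [0,0,0],
    [0,0,0],
    [0,0,0],
    [0,0,0],
    [0,0,0],
    [0,0,0],
    [0,0,0],
    [0,0,0],
    [0,0,0]
  ],
  "turn": [
    [0,0,0],
    [0,0,0],
    [0,0,0],
    [0,0,0],
    [0,0,0],
    [0,0,0],
    [0,0,0],
    [0,0,0],
    [0,0,0],
    [0,0,0]
  ],
  "grip": [255,255,255,255,255,255,255,255,255,255],
  "force": 60
}}

```text
time: 2.7
position: [501.2, 301.7, 28.4]
orientation: [1.047, 2.961, 0.0]
force: [-1.1, -1.0, 5.6]
grip_width: 14.7
finger_force: 59.9
```

The measured pose settled about 4 mm off along the bar and 4 mm high, so I re-seat the grip in place.

Call:
{"op": "send_rows", "data": {
  "slide": [
    [0,0,0],
    [0,0,0],
    [0.2,-0.4,-0.4],
    [0.2,-0.4,-0.4],
    [0.2,-0.4,-0.4],
    [0.2,-0.4,-0.4],
    [0.2,-0.4,-0.4],
    [0.2,-0.4,-0.4],
    [0.2,-0.4,-0.4],
    [0.2,-0.4,-0.4]
  ],
  "turn": [
    [0,0,0],
    [0,0,0],
    [0,0,0],
    [0,0,0],
    [0,0,0],
    [0,0,0],
    [0,0,0],
    [0,0,0],
    [0,0,0],
    [0,0,0]
  ],
  "grip": [120,120,120,120,255,255,255,255,255,255],
  "force": 60
}}

```text
time: 3.53
position: [503.1, 297.7, 24.0]
orientation: [1.047, 2.962, 0.0]
force: [0.8, 0.7, 0.5]
grip_width: 14.7
finger_force: 59.3
```

Call:
{"op": "send_rows", "data": {
  "slide": [
    [0,0,1],
    [0,0,2],
    [0,0,4],
    [0,0,6],
    [0,0,9],
    [0,0,12],
    [0,0,15],
    [0,0,18],
    [0,0,20],
    [0,0,20]
  ],
  "turn": [
    [0,0,0],
    [0,0,0],
    [0,0,0],
    [0,0,0],
    [0,0,0],
    [0,0,0],
    [0,0,0],
    [0,0,0],
    [0,0,0],
    [0,0,0]
  ],
  "grip": [255,255,255,255,255,255,255,255,255,255]
}}

```text
time: 4.37
position: [504.7, 298.3, 229.9]
orientation: [1.045, 2.956, 0.007]
force: [1.1, 0.9, -3.7]
grip_width: 14.9
finger_force: 59.2
```

```bash
python3 - <<'E'
from cell import *
s=read_state();print(s["position"].round(1),s["orientation"].round(3),s["force"].round(1),s["joints"].round(3),s["grip_width"])
E
```

```text
[504.7 298.3 229.9] [1.045 2.956 0.007] [ 1.1  0.9 -3.7] [0.311 0.052 0.04  1.551 0.    0.99 ] 14.898420111593344
```

Call:
{"op": "send_rows", "data": {
  "slide": [
    [0,-3,0],
    [0,-7,0],
    [0,-11,0],
    [0,-15,0],
    [0,-19,0],
    [0,-23,0],
    [0,-27,0],
    [0,-31,0],
    [0,-35,0],
    [0,-38,0]
  ],
  "turn": [
    [0,0,2],
    [0,0,5],
    [0,0,8],
    [0,0,11],
    [0,0,14],
    [0,0,17],
    [0,0,20],
    [0,0,23],
    [0,0,25],
    [0,0,26.5]
  ],
  "grip": [255,255,255,255,255,255,255,255,255,255]
}}

```text
time: 5.2
position: [502.0, -85.0, 222.5]
orientation: [-0.339, -3.122, 0.0]
force: [0.9, -0.1, -5.1]
grip_width: 15.0
finger_force: 59.7
```

Call:
{"op": "send_rows", "data": {
  "slide": [
    [0,-0.5,0],
    [0,-1,0],
    [0,-1.5,0],
    [0,-2,0],
    [0,-2,0],
    [0,-2,0],
    [0,-2,0],
    [0,-2,0],
    [0,-2,0],
    [0,-2,0]
  ],
  "turn": [
    [0,0,0],
    [0,0,0],
    [0,0,0],
    [0,0,0],
    [0,0,0],
    [0,0,0],
    [0,0,0],
    [0,0,0],
    [0,0,0],
    [0,0,0]
  ],
  "grip": [255,255,255,255,255,255,255,255,255,255]
}}

```text
time: 6.03
position: [503.0, -102.1, 223.9]
orientation: [0.34, 3.123, 0.0]
force: [0.1, -0.6, -3.9]
grip_width: 15.0
finger_force: 59.9
```

```bash
python3 - <<'E'
from cell import *
from h import *
f=grab_frame("wrist");np.savez("pics/w2.npz",**f);cv2.imwrite("pics/w2.png",f["color"][:,:,::-1])
s=read_state();print(s["position"].round(1),s["orientation"].round(3),s["joints"].round(3))
c=f["color"];P=pts(f);u0=(P[...,1]<-180)&(P[...,1]>-370)&(P[...,0]>400)&(P[...,0]<610)
hsv=cv2.cvtColor(c,cv2.COLOR_RGB2HSV);H,S,V=[hsv[...,i].astype(int) for i in range(3)]
top=u0&(P[...,2]>40)&(P[...,2]<54)&(S<70);v,u=np.nonzero(top);zt=np.median(P[top][:,2]);print("box",len(u),zt,rect(ray(f,np.c_[u,v],zt)[:,:2]),rect(P[top][:,:2]))
pin=u0&(P[...,2]>55)&(P[...,2]<85);k,l,st,ct=cv2.connectedComponentsWithStats(pin.astype(np.uint8))
for i in range(1,k):
    if st[i,4]>4:print("pin",ct[i].round(1),st[i,4],P[l==i].mean(0).round(1),P[l==i][:,2].max().round(1))
y=u0&(H>12)&(H<35)&(S>90);k,l,st,ct=cv2.connectedComponentsWithStats(y.astype(np.uint8))
for i in range(1,k):
    if st[i,4]>6:print("yel",ct[i].round(1),st[i,4],P[l==i].mean(0).round(1))
E
```

```text
[ 503.  -102.1  223.9] [0.34  3.123 0.   ] [-0.456 -0.162 -0.178  1.555  0.    -0.239]
box 5093 45.14520131164886 (array([ 505.2, -271.5]), array([140.3,  92.2]), -13.0) (array([ 505.6, -272.6]), array([140.6,  91.2]), -13.1)
pin [108.1 168.1] 104 [ 451.6 -257.7   64.3] 70.8
pin [121.8 258.8] 97 [ 557.6 -282.6   63.7] 71.3
yel [110.3 167.7] 135 [ 452.  -257.4   60.4]
yel [173.6 206. ] 258 [ 517.5 -217.1   26.5]
yel [123.5 257.5] 127 [ 558.9 -283.6   58. ]
```

View pics/w2.png

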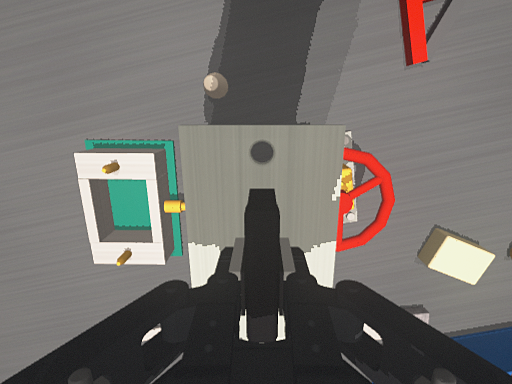

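The view shows the held plate centred in the gripper with its hole at (262,152). The box is on the left with pins at (110,168) and (123,258). I check the held plate's pose against the box.

```bash
python3 - <<'E'
from h import *
f=dict(np.load("pics/w2.npz"));P=pts(f);c=f["color"]
m=np.zeros(c.shape[:2],bool);m[110:185,170:356]=1
pl=m&(P[...,2]>195)&(P[...,2]<222);v,u=np.nonzero(pl);z=np.median(P[pl][:,2]);A=np.c_[P[pl][:,:2],np.ones(len(u))]
print("z top",z,"tilt",np.linalg.lstsq(A,P[pl][:,2],rcond=None)[0][:2])
X=P[pl][:,:2];l=v==145;print("edges at row145",P[145,u[l].min()],P[145,u[l].max()])
for col in(195,230,300,330):print(col,P[v[u==col].min(),col].round(1))
hole,cc,a=blob(m&(c.max(2)<90),(262,152));print("hole",cc,a,ray(f,cc,z)[0].round(1), "hull",[ray(f,p,z)[0].round(1) for p in((180,125),(343,125))])
E
```

```text
z top 208.14813998063775 tilt [ 0.01665701 -0.00335125]
edges at row145 [ 437.46422314 -132.33668017  207.94529505] [456.8236152  -44.95678839 207.58234632]
195 [ 428.5 -122.7  201.3]
230 [ 432.7 -103.6  200.6]
300 [441.1 -65.5 202.7]
330 [444.6 -49.2 202.7]
hole [261.58938547 151.5726257 ] 358 [450.6 -89.4 208.1] hull [array([ 427.3, -129.1,  208.1]), array([446.2, -43.7, 208.1])]
```

Call:
{"op": "send_rows", "data": {
  "slide": [
    [0,-3,0],
    [0,-6.5,0],
    [0.1,-10,0],
    [0.1,-13.5,0],
    [0.1,-16,0],
    [0.1,-17,-2],
    [0.1,-17,-5],
    [0.1,-17,-8],
    [0.1,-17,-10],
    [0.1,-17,-11]
  ],
  "turn": [
    [0,0,-0.5],
    [0,0,-0.5],
    [0,0,-0.5],
    [0,0,-0.5],
    [0,0,-0.5],
    [0,0,-0.5],
    [0,0,-0.5],
    [0,0,-0.5],
    [0,0,-0.5],
    [0,0,-0.5]
  ],
  "grip": [255,255,255,255,255,255,255,255,255,255]
}}

```text
time: 6.92
position: [502.5, -271.2, 110.3]
orientation: [-0.354, -3.118, -0.004]
force: [-1.0, -0.3, -4.4]
grip_width: 14.7
finger_force: 60.1
```

Call:
{"op": "send_rows", "data": {
  "slide": [
    [0,0,-0.2],
    [0,0,-0.4],
    [0,0,-0.6],
    [0,0,-0.6],
    [0,0,-0.6],
    [0,0,-0.6],
    [0,0,-0.6],
    [0,0,-0.6],
    [0,0,-0.6],
    [0,0,-0.6]
  ],
  "turn": [
    [0,0,0],
    [0,0,0],
    [0,0,0],
    [0,0,0],
    [0,0,0],
    [0,0,0],
    [0,0,0],
    [0,0,0],
    [0,0,0],
    [0,0,0]
  ],
  "grip": [255,255,255,255,255,255,255,255,255,255]
}}

```text
time: 7.75
position: [504.0, -272.4, 107.9]
orientation: [0.354, 3.122, 0.0]
force: [-0.6, -0.2, -4.3]
grip_width: 14.6
finger_force: 60.2
```

```bash
python3 - <<'E'
from cell import *
from h import *
I=[]
for n in("wrist","scene"):
    f=grab_frame(n);np.savez(f"pics/{n}3.npz",**f);I.append(f["color"][:,:,::-1])
a=I[0][90:384,130:400];b=cv2.resize(I[1][210:310,110:240],None,fx=3,fy=2.94,interpolation=2)
cv2.imwrite("pics/c3.png",np.hstack([a,b]))
s=read_state();print(s["position"].round(1),s["orientation"].round(3),s["force"].round(1))
E
```

```text
[ 504.  -272.3  107.8] [-0.354 -3.122 -0.   ] [ 1.8 -0.2 -5.5]
```

View pics/c3.png

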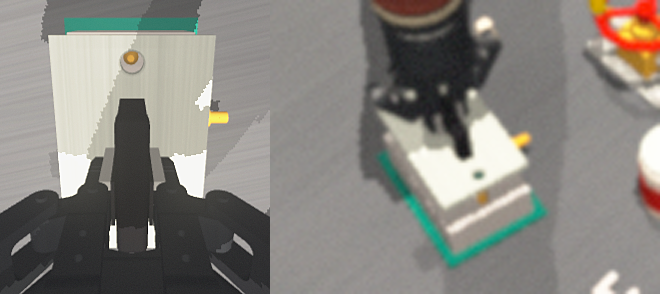

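The pin tip shows inside the hole at about (131,60) in the left crop. I quantify the offset.

```bash
python3 - <<'E'
from h import *
f=dict(np.load("pics/wrist3.npz"));c=f["color"];hsv=cv2.cvtColor(c,cv2.COLOR_RGB2HSV);H,S,V=[hsv[...,i].astype(int) for i in range(3)]
m=np.zeros(V.shape,bool);m[132:172,240:285]=1
t,ct,a=blob(m&(S>110)&(H<30),(261,149));P=pts(f)
print("tip",ct,a,ray(f,ct,68)[0].round(1),P[t].min(0).round(1),P[t].max(0).round(1))
for r in range(138,166,2):print(r,V[r,246:278:2],S[r,258:266:4])
z=np.median(P[130:140,200:240,2]);print(z)
for uv in((261,149),(261,151)):print(ray(f,uv,z)[0].round(1))
E
```

```text
tip [260.60689655 147.36551724] 145 [ 452.2 -260.    68. ] [ 448.8 -264.7   62.3] [ 456.6 -255.5   71.5]
138 [227 227 229 228 225 225 214 213 191 193 192 192 191 196 191 195] [25 24]
140 [230 227 230 228 228 220 167 156 150 163 173 196 192 196 192 197] [17 10]
142 [229 227 228 232 195 166 167 175 175 171 157 151 178 198 191 197] [125 169]
144 [228 228 232 195 155 167 173 187 181 174 161 182 166 184 195 199] [162 159]
146 [228 229 208 191 151 164 210 221 225 172 160 161 190 162 190 197] [165 170]
148 [227 231 197 187 145 154 220 220 222 185 151 178 186 179 174 198] [169 169]
150 [228 227 170 183 138 143 215 224 228 156 141 182 185 186 160 199] [166 170]
152 [228 225 146 181 182 139 136 168 159 137 173 182 180 184 161 196] [144 152]
154 [229 222 168 180 180 180 170 150 155 174 182 180 181 178 162 197] [38 72]
156 [229 230 199 159 185 187 185 186 184 186 186 184 187 131 168 197] [28 25]
158 [228 229 221 128 193 191 190 187 189 188 189 193 172 164 184 198] [30 30]
160 [227 216 202 177 139 182 193 190 189 191 194 160 138 181 193 198] [29 27]
162 [228 224 192 185 177 134 151 158 167 159 133 143 178 191 193 198] [25 23]
164 [230 215 193 194 186 183 175 160 152 166 175 182 190 196 195 196] [26 23]
92.16176569779404
[ 450.2 -259.3   92.2]
[ 451.3 -259.5   92.2]
```

Call:
{"op": "send_rows", "data": {
  "slide": [
    [0.07,-0.09,0],
    [0.07,-0.09,0],
    [0.07,-0.09,-0.3],
    [0.07,-0.09,-0.6],
    [0.07,-0.09,-0.9],
    [0.07,-0.09,-1.2],
    [0.07,-0.09,-1.5],
    [0.07,-0.09,-1.8],
    [0.07,-0.09,-2.0],
    [0.07,-0.09,-2.0]
  ],
  "turn": [
    [0,0,0],
    [0,0,0],
    [0,0,0],
    [0,0,0],
    [0,0,0],
    [0,0,0],
    [0,0,0],
    [0,0,0],
    [0,0,0],
    [0,0,0]
  ],
  "grip": [255,255,255,255,255,255,255,255,255,255]
}}

```text
time: 8.68
position: [504.4, -273.0, 87.2]
orientation: [-0.354, -3.121, -0.001]
force: [0.4, 0.1, -4.7]
grip_width: 15.2
finger_force: 60.3
```

Call:
{"op": "send_rows", "data": {
  "slide": [
    [0,0,-0.3],
    [0,0,-0.6],
    [0,0,-0.9],
    [0,0,-1.1],
    [0,0,-1.3],
    [0,0,-1.5],
    [0,0,-1.6],
    [0,0,-1.7],
    [0,0,-1.7],
    [0,0,-1.7]
  ],
  "turn": [
    [0,0,0],
    [0,0,0],
    [0,0,0],
    [0,0,0],
    [0,0,0],
    [0,0,0],
    [0,0,0],
    [0,0,0],
    [0,0,0],
    [0,0,0]
  ],
  "grip": [255,255,255,255,255,255,255,255,255,255]
}}

```text
time: 9.52
position: [504.7, -273.2, 70.9]
orientation: [0.354, 3.122, 0.0]
force: [-0.6, 0.3, -5.0]
grip_width: 15.1
finger_force: 60.3
```

Call:
{"op": "send_rows", "data": {
  "slide": [
    [0,0,-0.1],
    [0,0,-0.2],
    [0,0,-0.2],
    [0,0,-0.2],
    [0,0,-0.2],
    [0,0,-0.2],
    [0,0,-0.2],
    [0,0,-0.2],
    [0,0,-0.2],
    [0,0,-0.2]
  ],
  "turn": [
    [0,0,0],
    [0,0,0],
    [0,0,0],
    [0,0,0],
    [0,0,0],
    [0,0,0],
    [0,0,0],
    [0,0,0],
    [0,0,0],
    [0,0,0]
  ],
  "grip": [255,255,255,255,255,255,255,255,255,255]
}}

```text
time: 10.35
position: [504.8, -273.3, 69.0]
orientation: [0.354, 3.121, -0.0]
force: [0.5, -0.5, -1.6]
grip_width: 15.0
finger_force: 60.6
```

Call:
{"op": "send_rows", "data": {
  "slide": [
    [0,0,0],
    [0,0,0],
    [0,0,0],
    [0,0,0],
    [0,0,0],
    [0,0,0],
    [0,0,0],
    [0,0,0],
    [0,0,0],
    [0,0,0]
  ],
  "turn": [
    [0,0,0],
    [0,0,0],
    [0,0,0],
    [0,0,0],
    [0,0,0],
    [0,0,0],
    [0,0,0],
    [0,0,0],
    [0,0,0],
    [0,0,0]
  ],
  "grip": [0,0,0,0,0,0,0,0,0,0]
}}

```text
time: 11.18
position: [504.7, -273.2, 68.8]
orientation: [0.354, 3.122, 0.0]
force: [0.5, -0.5, -0.3]
grip_width: 85.6
finger_force: 0.0
```

Call:
{"op": "send_rows", "data": {
  "slide": [
    [0,0,1],
    [0,0,3],
    [0,0,6],
    [0,0,9],
    [0,0,12],
    [0,0,14],
    [0,0,15],
    [0,0,15],
    [0,0,15],
    [0,0,15]
  ],
  "turn": [
    [0,0,0],
    [0,0,0],
    [0,0,0],
    [0,0,0],
    [0,0,0],
    [0,0,0],
    [0,0,0],
    [0,0,0],
    [0,0,0],
    [0,0,0]
  ],
  "grip": [0,0,0,0,0,0,0,0,0,0]
}}

```text
time: 12.02
position: [504.2, -272.8, 217.1]
orientation: [-0.354, -3.12, -0.002]
force: [0.0, -0.2, -0.7]
grip_width: 85.2
finger_force: 0.0
```

```bash
python3 - <<'E'
from cell import *
from h import *
f=grab_frame("wrist");np.savez("pics/w4.npz",**f);P=pts(f)
s=read_state();print(s["position"].round(1),s["orientation"].round(3),s["joints"].round(3),s["force"].round(1))
m=(np.abs(P[...,0]-505)<110)&(np.abs(P[...,1]+272)<90)&(P[...,2]>47)&(P[...,2]<60);m[290:]=0
m,cc,a=blob(m,(262,200));v,u=np.nonzero(m);z=np.median(P[m][:,2]);A=np.c_[P[m][:,:2],np.ones(len(u))]
print("plate",cc,a,"z top",z,rect(ray(f,np.c_[u,v],53)[:,:2]),np.linalg.lstsq(A,P[m][:,2],rcond=None)[0][:2])
# crank
t=grab_frame("top");np.savez("pics/t4.npz",**t)
for n,g,near in(("wrist",f,None),("top",t,(309,199))):
    hsv=cv2.cvtColor(g["color"],cv2.COLOR_RGB2HSV);H,S,V=[hsv[...,i].astype(int) for i in range(3)];Q=pts(g)
    k,l,st,ct=cv2.connectedComponentsWithStats(((H>20)&(H<35)&(S>150)&(V>120)).astype(np.uint8))
    for i in range(1,k):
        if st[i,4]>8:print(n,ct[i].round(1),st[i],np.percentile(Q[l==i],[50,90],axis=0).round(0).tolist())
cv2.imwrite("pics/w4.png",f["color"][:,:,::-1])
E
```

```text
[ 504.1 -272.7  216.9] [-3.540e-01 -3.119e+00 -3.000e-03] [-0.724  0.023 -0.013  1.538  0.    -0.498] [ 0.7 -1.   0.1]
plate [260.96971783 177.60644643] 8718 z top 53.226659995811985 (array([ 506. , -272.7]), array([140.4,  90. ]), -13.0) [0.00121324 0.00037137]
wrist [479.8 111.3] [475 109  10   5  36] [[484.0, -25.0, 37.0], [486.0, -21.0, 38.0]]
wrist [496.1 142.6] [477 131  35  25 653] [[499.0, -72.0, 121.0], [505.0, -69.0, 133.0]]
wrist [490.8 168.9] [483 155  26  25 186] [[541.0, -37.0, 66.0], [557.0, -15.0, 68.0]]
wrist [476.7 174.6] [473 165   9  17  96] [[549.0, -41.0, 53.0], [555.0, -36.0, 54.0]]
wrist [314.2 178.5] [303 174  26  10 199] [[520.0, -212.0, 28.0], [524.0, -199.0, 30.0]]
wrist [261.2 236. ] [260 235   4   3  10] [[559.0, -285.0, 70.0], [560.0, -284.0, 71.0]]
wrist [ 11.3 280.7] [  6 268  16  24 164] [[546.0, -573.0, 77.0], [558.0, -570.0, 79.0]]
top [290.7 189.6] [288 187   7   6  23] [[549.0, -8.0, 52.0], [553.0, -4.0, 59.0]]
top [300.3 190.2] [299 188   3   6  14] [[546.0, -45.0, 48.0], [553.0, -42.0, 56.0]]
top [292.2 198.5] [288 196  11   5  32] [[513.0, -14.0, 54.0], [519.0, -4.0, 62.0]]
top [308.8 199.1] [307 197   5   6  24] [[499.0, -63.0, 146.0], [506.0, -57.0, 149.0]]
top [457.6 244.1] [454 242   8   5  37] [[349.0, -578.0, 76.0], [356.0, -570.0, 80.0]]
top [ 12.8 381.1] [  0 378  28   6 126] [[55.0, 631.0, 559.0], [58.0, 653.0, 562.0]]
```

View pics/w4.png

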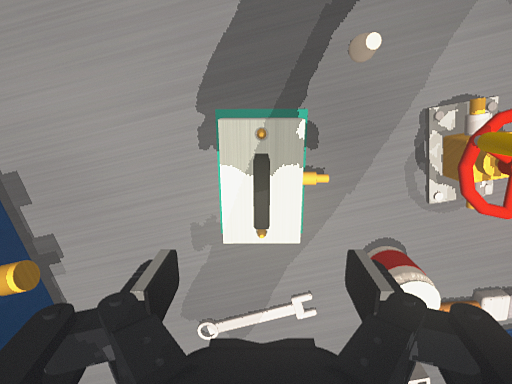

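The plate lies flush (top at 53.2 mm, centre and yaw match the box). The view shows it at (262,180) with both pins through the holes. Next is the crank.

Call:
{"op": "send_rows", "data": {
  "slide": [
    [0,3,0.5],
    [0,6,0.5],
    [0.2,9,0.5],
    [0.4,12,0.5],
    [0.6,15,0.5],
    [0.8,18,0.5],
    [1,20,0.5],
    [1,20.8,0.5],
    [1,20.8,0.5],
    [1,20.8,0.5]
  ],
  "turn": [
    [0,0,0],
    [0,0,0],
    [0,0,0],
    [0,0,0],
    [0,0,0],
    [0,0,0],
    [0,0,0],
    [0,0,0],
    [0,0,0],
    [0,0,0]
  ],
  "grip": [0,0,0,0,0,0,0,0,0,0]
}}

```text
time: 12.95
position: [514.5, -65.5, 223.2]
orientation: [-0.353, -3.121, 0.0]
force: [0.2, 0.1, -0.4]
grip_width: 85.7
finger_force: 0.0
```

```bash
python3 - <<'E'
from cell import *
from h import *
f=grab_frame("wrist");f=grab_frame("wrist");np.savez("pics/w5.npz",**f);P=pts(f)
s=read_state();print(s["position"].round(1),s["orientation"].round(3),s["joints"].round(3))
hsv=cv2.cvtColor(f["color"],cv2.COLOR_RGB2HSV);H,S,V=[hsv[...,i].astype(int) for i in range(3)]
r=((H<8)|(H>172))&(S>150)&(V>70)&(P[...,2]>84)&(P[...,2]<100)&(np.hypot(P[...,0]-533,P[...,1]+24)<75)
q=P[r];rr=np.hypot(q[:,0]-533,q[:,1]+24);q=q[rr>38];c,R=cv2.minEnclosingCircle(q[:,:2].astype(np.float32))
A=np.c_[2*q[:,:2],np.ones(len(q))];x=np.linalg.lstsq(A,(q[:,:2]**2).sum(1),rcond=None)[0];print("rim",len(q),"enc",c,R,"lsq",x[:2],np.sqrt(x[2]+x[0]**2+x[1]**2),np.percentile(q[:,2],[10,50,90]))
y=(H>20)&(H<35)&(S>120)&(P[...,2]>99);m,cc,a=blob(y,(262,200))
tp=m&(P[...,2]>144);v,u=np.nonzero(tp);print("crank",cc,a,P[m].min(0).round(1),P[m].max(0).round(1),"top",tp.sum(),P[tp].mean(0).round(1),rect(ray(f,np.c_[u,v],147)[:,:2]))
E
```

```text
[514.5 -66.3 223.4] [-0.356 -3.121  0.   ] [-0.38  -0.145 -0.163  1.553 -0.    -0.154]
rim 3065 enc (532.8211059570312, -26.44029426574707) 55.12895965576172 lsq [532.05062314 -26.66536909] 48.27479816461215 [90.22290691 92.30698328 93.61631477]
crank [258.55078125 186.57226562] 512 [491.9 -72.8 107.3] [509.5 -55.8 149. ] top 325 [500.1 -64.4 146.8] (array([500. , -64.6]), array([16., 16.]), -56.6)
```

Axis at (532.7,-26.4), crank centre at (500.1,-64.4): a radius of 50.0, which is right. I descend around the crank and grip lightly.

Call:
{"op": "send_rows", "data": {
  "slide": [
    [-0.7,0.1,0],
    [-1.44,0.19,-1],
    [-1.44,0.19,-3],
    [-1.44,0.19,-6],
    [-1.44,0.19,-9],
    [-1.44,0.19,-11],
    [-1.44,0.19,-11.6],
    [-1.44,0.19,-11.6],
    [-1.44,0.19,-11.6],
    [-1.44,0.19,-11.6]
  ],
  "turn": [
    [0,0,0],
    [0,0,0],
    [0,0,0],
    [0,0,0],
    [0,0,0],
    [0,0,0],
    [0,0,0],
    [0,0,0],
    [0,0,0],
    [0,0,0]
  ],
  "grip": [0,0,0,0,0,0,0,0,0,0]
}}

```text
time: 13.88
position: [501.2, -64.0, 109.7]
orientation: [0.355, 3.119, -0.001]
force: [0.6, -0.5, -0.2]
grip_width: 85.2
finger_force: 0.0
```

Call:
{"op": "send_rows", "data": {
  "slide": [
    [0,0,0],
    [0,0,0],
    [0,0,0],
    [0,0,0],
    [0,0,0],
    [0,0,0],
    [0,0,0],
    [0,0,0],
    [0,0,0],
    [0,0,0]
  ],
  "turn": [
    [0,0,0],
    [0,0,0],
    [0,0,0],
    [0,0,0],
    [0,0,0],
    [0,0,0],
    [0,0,0],
    [0,0,0],
    [0,0,0],
    [0,0,0]
  ],
  "grip": [255,255,255,255,255,255,255,255,255,255],
  "force": 30
}}

```text
time: 14.72
position: [500.3, -63.8, 108.2]
orientation: [0.355, 3.121, -0.001]
force: [-3.9, -4.1, 4.4]
grip_width: 17.5
finger_force: 31.3
```

```bash
cat > arc.py <<'E'
import sys,numpy as np
from cell import *
p=read_state();x,y=p["position"][:2];C=np.array([532.7,-26.4]);th=np.degrees(np.arctan2(y-C[1],x-C[0]))
print("theta",th.round(1),"r",np.hypot(x-C[0],y-C[1]).round(1),"z",p["position"][2].round(1),"F",p["force"].round(1))
tot=float(sys.argv[1]);n=int(sys.argv[2]) if len(sys.argv)>2 else 10
a=np.radians(th+tot*np.arange(1,n+1)/n);t=np.c_[C[0]+50*np.cos(a)-x,C[1]+50*np.sin(a)-y]/10
print([[round(float(u),2),round(float(v),2),0] for u,v in t])
E
python3 arc.py -30
```

```text
theta -130.9 r 49.5 z 108.2 F [-3.9 -4.1  4.4]
[[-0.23, 0.14, 0], [-0.41, 0.33, 0], [-0.58, 0.52, 0], [-0.75, 0.73, 0], [-0.9, 0.94, 0], [-1.04, 1.16, 0], [-1.17, 1.39, 0], [-1.29, 1.62, 0], [-1.39, 1.86, 0], [-1.48, 2.11, 0]]
```

Call:
{"op": "send_rows", "data": {
  "slide": [
    [-0.23,0.14,0],
    [-0.41,0.33,0],
    [-0.58,0.52,0],
    [-0.75,0.73,0],
    [-0.9,0.94,0],
    [-1.04,1.16,0],
    [-1.17,1.39,0],
    [-1.29,1.62,0],
    [-1.39,1.86,0],
    [-1.48,2.11,0]
  ],
  "turn": [
    [0,0,0],
    [0,0,0],
    [0,0,0],
    [0,0,0],
    [0,0,0],
    [0,0,0],
    [0,0,0],
    [0,0,0],
    [0,0,0],
    [0,0,0]
  ],
  "grip": [255,255,255,255,255,255,255,255,255,255]
}}

```text
time: 15.55
position: [486.8, -41.7, 108.2]
orientation: [0.353, 3.118, 0.002]
force: [11.4, 1.2, -1.2]
grip_width: 17.1
finger_force: 30.9
```

```bash
python3 arc.py -50
```

```text
theta -161.5 r 48.4 z 108.2 F [11.4  1.2 -1.2]
[[-0.27, 0.37, 0], [-0.35, 0.8, 0], [-0.4, 1.23, 0], [-0.41, 1.67, 0], [-0.38, 2.1, 0], [-0.31, 2.53, 0], [-0.2, 2.96, 0], [-0.06, 3.37, 0], [0.12, 3.77, 0], [0.33, 4.15, 0]]
```

Gripped and turning, with low force. The stop's angle is unknown, so I keep the pads' slip direction along the tangent (tool y radial). A blocked wheel then slips at grip friction instead of jamming. First I turn the wrist in place, since the handle revolves freely.

Call:
{"op": "send_rows", "data": {
  "slide": [
    [0.1,0,0],
    [0.1,0,0],
    [0.1,0,0],
    [0.1,0,0],
    [0.1,0,0],
    [0.1,0,0],
    [0.1,0,0],
    [0.1,0,0],
    [0.1,0,0],
    [0.1,0,0]
  ],
  "turn": [
    [0,0,6],
    [0,0,12],
    [0,0,18],
    [0,0,24],
    [0,0,30],
    [0,0,36],
    [0,0,42],
    [0,0,48],
    [0,0,54],
    [0,0,60]
  ],
  "grip": [255,255,255,255,255,255,255,255,255,255],
  "force": 25
}}

```text
time: 16.38
position: [486.7, -41.4, 108.2]
orientation: [-1.262, 2.875, 0.002]
force: [2.9, 3.3, 4.9]
grip_width: 16.9
finger_force: 31.4
```

Call:
{"op": "send_rows", "data": {
  "slide": [
    [0,0,0],
    [0,0,0],
    [0,0,0],
    [0,0,0],
    [0,0,0],
    [0,0,0],
    [0,0,0],
    [0,0,0],
    [0,0,0],
    [0,0,0]
  ],
  "turn": [
    [0,0,7],
    [0,0,14],
    [0,0,21],
    [0,0,28],
    [0,0,35],
    [0,0,42],
    [0,0,49],
    [0,0,55],
    [0,0,60],
    [0,0,60]
  ],
  "grip": [255,255,255,255,255,255,255,255,255,255]
}}

```text
time: 17.22
position: [485.6, -41.7, 108.1]
orientation: [2.531, -1.86, -0.003]
force: [-4.1, 0.4, 8.5]
grip_width: 17.5
finger_force: 31.8
```

```bash
python3 arc.py -60; python3 -c "
from cell import *;s=read_state();print(s['joints'].round(2),s['orientation'].round(3),s['grip_width'],s['finger_force'])"
```

```text
theta -162.0 r 49.5 z 108.1 F [-4.1  0.4  8.5]
[[-0.18, 0.49, 0], [-0.26, 1.01, 0], [-0.29, 1.53, 0], [-0.26, 2.05, 0], [-0.18, 2.57, 0], [-0.05, 3.07, 0], [0.14, 3.56, 0], [0.38, 4.03, 0], [0.67, 4.47, 0], [1.0, 4.87, 0]]
[-0.35 -0.23 -0.45  1.35 -0.   -2.23] [ 2.531 -1.86  -0.003] 17.54896916975352 31.819734093442094
```

Call:
{"op": "send_rows", "data": {
  "slide": [
    [-0.16,0.49,0],
    [-0.24,1.01,0],
    [-0.27,1.53,0],
    [-0.25,2.05,0],
    [-0.17,2.57,0],
    [-0.04,3.07,0],
    [0.14,3.56,0],
    [0.38,4.03,0],
    [0.67,4.47,0],
    [1.0,4.87,0]
  ],
  "turn": [
    [0,0,-6],
    [0,0,-12],
    [0,0,-18],
    [0,0,-24],
    [0,0,-30],
    [0,0,-36],
    [0,0,-42],
    [0,0,-48],
    [0,0,-54],
    [0,0,-60]
  ],
  "grip": [255,255,255,255,255,255,255,255,255,255]
}}

```text
time: 18.05
position: [496.7, 6.3, 108.2]
orientation: [1.246, -2.884, 0.002]
force: [2.8, -5.1, 3.2]
grip_width: 17.4
finger_force: 31.3
```

```bash
python3 arc.py -60; python3 -c "
from cell import *;s=read_state();print(s['joints'].round(2),s['orientation'].round(3),s['grip_width'],s['finger_force'])"
```

```text
theta 137.7 r 48.7 z 108.2 F [ 2.8 -5.1  3.2]
[[0.27, 0.46, 0], [0.68, 0.79, 0], [1.12, 1.07, 0], [1.59, 1.3, 0], [2.08, 1.49, 0], [2.58, 1.62, 0], [3.1, 1.7, 0], [3.63, 1.73, 0], [4.15, 1.7, 0], [4.66, 1.61, 0]]
[-0.25 -0.2  -0.42  1.35 -0.   -1.07] [ 1.246e+00 -2.884e+00  2.000e-03] 17.4253496233959 31.2958273262484
```

```bash
python3 - <<'E'
import numpy as np
for t0 in(138,78,18,-42,-102,-162):
    a=np.radians(t0-6*np.arange(11));p=4.98*np.c_[np.cos(a),np.sin(a)];print(t0,(p[1:]-p[0]).round(2).tolist())
E
```

```text
138 [[0.37, 0.37], [0.77, 0.7], [1.21, 0.98], [1.68, 1.22], [2.16, 1.4], [2.67, 1.54], [3.18, 1.62], [3.7, 1.65], [4.22, 1.62], [4.74, 1.54]]
78 [[0.5, -0.13], [0.99, -0.32], [1.45, -0.56], [1.89, -0.84], [2.3, -1.17], [2.67, -1.54], [2.99, -1.94], [3.28, -2.38], [3.51, -2.85], [3.7, -3.33]]
18 [[0.13, -0.5], [0.22, -1.02], [0.24, -1.54], [0.22, -2.06], [0.13, -2.57], [0.0, -3.08], [-0.19, -3.56], [-0.42, -4.03], [-0.71, -4.47], [-1.04, -4.87]]
-42 [[-0.37, -0.37], [-0.77, -0.7], [-1.21, -0.98], [-1.68, -1.22], [-2.16, -1.4], [-2.67, -1.54], [-3.18, -1.62], [-3.7, -1.65], [-4.22, -1.62], [-4.74, -1.54]]
-102 [[-0.5, 0.13], [-0.99, 0.32], [-1.45, 0.56], [-1.89, 0.84], [-2.3, 1.17], [-2.67, 1.54], [-2.99, 1.94], [-3.28, 2.38], [-3.51, 2.85], [-3.7, 3.33]]
-162 [[-0.13, 0.5], [-0.22, 1.02], [-0.24, 1.54], [-0.22, 2.06], [-0.13, 2.57], [-0.0, 3.08], [0.19, 3.56], [0.42, 4.03], [0.71, 4.47], [1.04, 4.87]]
```

Call:
{"op": "send_rows", "data": {
  "slide": [
    [0.37,0.37,0],
    [0.77,0.7,0],
    [1.21,0.98,0],
    [1.68,1.22,0],
    [2.16,1.4,0],
    [2.67,1.54,0],
    [3.18,1.62,0],
    [3.7,1.65,0],
    [4.22,1.62,0],
    [4.74,1.54,0]
  ],
  "turn": [
    [0,0,-6],
    [0,0,-12],
    [0,0,-18],
    [0,0,-24],
    [0,0,-30],
    [0,0,-36],
    [0,0,-42],
    [0,0,-48],
    [0,0,-54],
    [0,0,-60]
  ],
  "grip": [255,255,255,255,255,255,255,255,255,255]
}}

```text
time: 18.88
position: [543.4, 21.5, 108.1]
orientation: [-0.362, -3.12, 0.002]
force: [-3.3, -5.6, 7.9]
grip_width: 17.3
finger_force: 31.7
```

Call:
{"op": "send_rows", "data": {
  "slide": [
    [0.5,-0.13,0],
    [0.99,-0.32,0],
    [1.45,-0.56,0],
    [1.89,-0.84,0],
    [2.3,-1.17,0],
    [2.67,-1.54,0],
    [2.99,-1.94,0],
    [3.28,-2.38,0],
    [3.51,-2.85,0],
    [3.7,-3.33,0]
  ],
  "turn": [
    [0,0,-6],
    [0,0,-12],
    [0,0,-18],
    [0,0,-24],
    [0,0,-30],
    [0,0,-36],
    [0,0,-42],
    [0,0,-48],
    [0,0,-54],
    [0,0,-60]
  ],
  "grip": [255,255,255,255,255,255,255,255,255,255]
}}

```text
time: 19.72
position: [580.6, -10.8, 108.1]
orientation: [-1.873, -2.521, -0.001]
force: [-0.8, 1.8, 6.9]
grip_width: 17.2
finger_force: 31.6
```

```bash
python3 arc.py -60|head -1; python3 -c "
from cell import *;s=read_state();print(s['joints'].round(2),s['orientation'].round(3),s['grip_width'],s['finger_force'])"
```

```text
theta 18.1 r 50.4 z 108.1 F [-0.8  1.8  6.9]
[-0.24  0.06 -0.17  1.34  0.    1.03] [-1.873e+00 -2.521e+00 -1.000e-03] 17.234749651677216 31.56681699649198
```

Call:
{"op": "send_rows", "data": {
  "slide": [
    [0.13,-0.5,0],
    [0.22,-1.02,0],
    [0.24,-1.54,0],
    [0.22,-2.06,0],
    [0.13,-2.57,0],
    [0.0,-3.08,0],
    [-0.19,-3.56,0],
    [-0.42,-4.03,0],
    [-0.71,-4.47,0],
    [-1.04,-4.87,0]
  ],
  "turn": [
    [0,0,-6],
    [0,0,-12],
    [0,0,-18],
    [0,0,-24],
    [0,0,-30],
    [0,0,-36],
    [0,0,-42],
    [0,0,-48],
    [0,0,-54],
    [0,0,-60]
  ],
  "grip": [255,255,255,255,255,255,255,255,255,255]
}}

```text
time: 20.55
position: [569.4, -59.3, 107.0]
orientation: [-2.881, -1.247, 0.003]
force: [0.5, 0.4, 0.3]
grip_width: -0.3
finger_force: 0.0
```

Call:
{"op": "send_rows", "data": {
  "slide": [
    [-0.37,-0.37,0],
    [-0.77,-0.7,0],
    [-1.21,-0.98,0],
    [-1.68,-1.22,0],
    [-2.16,-1.4,0],
    [-2.67,-1.54,0],
    [-3.18,-1.62,0],
    [-3.7,-1.65,0],
    [-4.22,-1.62,0],
    [-4.74,-1.54,0]
  ],
  "turn": [
    [0,0,-6],
    [0,0,-12],
    [0,0,-18],
    [0,0,-24],
    [0,0,-30],
    [0,0,-36],
    [0,0,-42],
    [0,0,-48],
    [0,0,-54],
    [0,0,-60]
  ],
  "grip": [255,255,255,255,255,255,255,255,255,255]
}}

```text
time: 21.38
position: [521.9, -74.9, 107.0]
orientation: [-3.12, 0.362, 0.003]
force: [-0.0, -1.2, -0.2]
grip_width: -0.5
finger_force: 0.0
```

```bash
python3 arc.py -60|head -1; python3 -c "
from cell import *;s=read_state();print(s['joints'].round(2),s['orientation'].round(3),s['grip_width'],s['finger_force'])"
```

```text
theta -102.6 r 49.7 z 107.0 F [-0.  -1.2 -0.2]
[-0.39 -0.1  -0.33  1.34  0.    2.98] [-3.12e+00  3.62e-01  3.00e-03] -0.4592634746303382 0.0
```

The wheel hit the stop and the handle slipped out as planned, between 18° and -42°. I rise, open, and locate the crank again.

Call:
{"op": "send_rows", "data": {
  "slide": [
    [0,0,2],
    [0,0,5],
    [0,0,8],
    [0,0,11],
    [0,0,11.5],
    [0,0,11.5],
    [0,0,11.5],
    [0,0,11.5],
    [0,0,11.5],
    [0,0,11.5]
  ],
  "turn": [
    [0,0,6],
    [0,0,12],
    [0,0,18],
    [0,0,24],
    [0,0,30],
    [0,0,36],
    [0,0,42],
    [0,0,49],
    [0,0,56],
    [0,0,62]
  ],
  "grip": [0,0,0,0,0,0,0,0,0,0]
}}

```text
time: 22.22
position: [522.3, -74.9, 222.1]
orientation: [-2.852, -1.313, 0.002]
force: [0.5, 0.4, 0.0]
grip_width: 85.6
finger_force: 0.0
```

```bash
cat > crank.py <<'E'
from cell import *
from h import *
f=grab_frame("wrist");f=grab_frame("wrist");P=pts(f)
s=read_state();print(s["position"].round(1),s["orientation"].round(3),s["joints"].round(3))
cv2.imwrite("pics/crk%d.png"%(s["time"]*100),f["color"][:,:,::-1])
hsv=cv2.cvtColor(f["color"],cv2.COLOR_RGB2HSV);H,S,V=[hsv[...,i].astype(int) for i in range(3)]
y=(H>20)&(H<35)&(S>120)&(P[...,2]>99)&(P[...,2]<155)&(np.hypot(P[...,0]-533,P[...,1]+26)<75)
v,u=np.nonzero(y);print(len(u))
if len(u):
    q=P[y];print(q.min(0).round(1),q.max(0).round(1));tp=y&(P[...,2]>144)
    v,u=np.nonzero(tp);r=ray(f,np.c_[u,v],147)[:,:2];c=np.array(rect(r)[0]);print("top",len(u),rect(r),"mean",r.mean(0).round(1),"theta",np.degrees(np.arctan2(c[1]+26.4,c[0]-532.7)).round(1),np.hypot(c[1]+26.4,c[0]-532.7))
E
python3 crank.py
```

```text
[522.4 -75.  222.2] [-2.855e+00 -1.307e+00  2.000e-03] [-0.391 -0.116 -0.139  1.55   0.     1.893]
459
[574.7 -37.3 120.7] [591.8 -20.3 149.3]
top 420 (array([583.3, -28.8]), array([16.1, 16.1]), 50.5) mean [583.3 -28.5] theta -2.7 50.65688502069576
```

Call:
{"op": "send_rows", "data": {
  "slide": [
    [2,1.5,0],
    [4,3,0],
    [5.6,4.3,-1],
    [6.1,4.6,-3],
    [6.1,4.6,-5],
    [6.1,4.6,-7.5],
    [6.1,4.6,-10],
    [6.1,4.6,-11.4],
    [6.1,4.6,-11.4],
    [6.1,4.6,-11.4]
  ],
  "turn": [
    [0,0,7],
    [0,0,14],
    [0,0,21],
    [0,0,28],
    [0,0,33],
    [0,0,33],
    [0,0,33],
    [0,0,33],
    [0,0,33],
    [0,0,33]
  ],
  "grip": [0,0,0,0,0,0,0,0,0,0]
}}

```text
time: 23.15
position: [583.1, -29.1, 108.2]
orientation: [-2.371, -2.058, 0.002]
force: [-0.3, 0.1, 0.2]
grip_width: 85.0
finger_force: 0.0
```

Call:
{"op": "send_rows", "data": {
  "slide": [
    [0,0,0],
    [0,0,0],
    [0,0,0],
    [0,0,0],
    [0,0,0],
    [0,0,0],
    [0,0,0],
    [0,0,0],
    [0,0,0],
    [0,0,0]
  ],
  "turn": [
    [0,0,0],
    [0,0,0],
    [0,0,0],
    [0,0,0],
    [0,0,0],
    [0,0,0],
    [0,0,0],
    [0,0,0],
    [0,0,0],
    [0,0,0]
  ],
  "grip": [255,255,255,255,255,255,255,255,255,255],
  "force": 30
}}

```text
time: 23.98
position: [583.6, -29.5, 109.4]
orientation: [-2.37, -2.062, 0.001]
force: [-5.0, 0.5, 5.2]
grip_width: 17.3
finger_force: 29.8
```

```bash
python3 arc.py -8 4
```

```text
theta -3.5 r 51.0 z 109.4 F [-5.   0.5  5.2]
[[-0.12, -0.17, 0], [-0.14, -0.34, 0], [-0.16, -0.51, 0], [-0.19, -0.69, 0]]
```

Call:
{"op": "send_rows", "data": {
  "slide": [
    [-0.05,-0.2,0],
    [-0.07,-0.4,0],
    [-0.1,-0.5,0],
    [-0.1,-0.6,0],
    [-0.1,-0.7,0],
    [-0.1,-0.7,0],
    [-0.1,-0.7,0],
    [-0.1,-0.7,0],
    [-0.1,-0.7,0],
    [-0.1,-0.7,0]
  ],
  "turn": [
    [0,0,0],
    [0,0,0],
    [0,0,0],
    [0,0,0],
    [0,0,0],
    [0,0,0],
    [0,0,0],
    [0,0,0],
    [0,0,0],
    [0,0,0]
  ],
  "grip": [255,255,255,255,255,255,255,255,255,255]
}}

```text
time: 24.82
position: [583.6, -30.2, 109.4]
orientation: [-2.36, -2.063, -0.014]
force: [2.6, 31.4, 6.6]
grip_width: 17.2
finger_force: 29.9
```

The stop is confirmed: 31 N tangential and no motion, at θ ≈ -3.5°. Now I open 720° in four half-turn calls.

```bash
python3 - <<'E'
import numpy as np
for t0,o in((-3.5,(-.02,.71)),(176.5,(0,0)),(-3.5,(0,0))):
    a=np.radians(t0+18*np.arange(11));p=4.98*np.c_[np.cos(a),np.sin(a)];print(t0,(p[1:]-p[0]+o).round(2).tolist())
E
```

```text
-3.5 [[-0.17, 2.26], [-0.79, 3.69], [-1.82, 4.86], [-3.17, 5.65], [-4.69, 5.98], [-6.24, 5.84], [-7.67, 5.21], [-8.83, 4.18], [-9.62, 2.84], [-9.96, 1.32]]
176.5 [[0.15, -1.55], [0.77, -2.98], [1.8, -4.15], [3.15, -4.94], [4.67, -5.27], [6.22, -5.13], [7.65, -4.5], [8.81, -3.47], [9.6, -2.13], [9.94, -0.61]]
-3.5 [[-0.15, 1.55], [-0.77, 2.98], [-1.8, 4.15], [-3.15, 4.94], [-4.67, 5.27], [-6.22, 5.13], [-7.65, 4.5], [-8.81, 3.47], [-9.6, 2.13], [-9.94, 0.61]]
```

Call:
{"op": "send_rows", "data": {
  "slide": [
    [-0.17,2.26,0],
    [-0.79,3.69,0],
    [-1.82,4.86,0],
    [-3.17,5.65,0],
    [-4.69,5.98,0],
    [-6.24,5.84,0],
    [-7.67,5.21,0],
    [-8.83,4.18,0],
    [-9.62,2.84,0],
    [-9.96,1.32,0]
  ],
  "turn": [
    [0,0,0],
    [0,0,0],
    [0,0,0],
    [0,0,0],
    [0,0,0],
    [0,0,0],
    [0,0,0],
    [0,0,0],
    [0,0,0],
    [0,0,0]
  ],
  "grip": [255,255,255,255,255,255,255,255,255,255],
  "force": 40
}}

```text
time: 25.65
position: [483.6, -23.1, 109.5]
orientation: [2.368, 2.062, 0.004]
force: [12.6, 2.0, -1.6]
grip_width: 16.9
finger_force: 40.5
```

```bash
python3 arc.py 180|head -1
```

```text
theta 176.2 r 49.2 z 109.5 F [12.6  2.  -1.6]
```

Tracking well. I go on with the next half turns.

Call:
{"op": "send_rows", "data": {
  "slide": [
    [0.15,-1.55,0],
    [0.77,-2.98,0],
    [1.8,-4.15,0],
    [3.15,-4.94,0],
    [4.67,-5.27,0],
    [6.22,-5.13,0],
    [7.65,-4.5,0],
    [8.81,-3.47,0],
    [9.6,-2.13,0],
    [9.94,-0.61,0]
  ],
  "turn": [
    [0,0,0],
    [0,0,0],
    [0,0,0],
    [0,0,0],
    [0,0,0],
    [0,0,0],
    [0,0,0],
    [0,0,0],
    [0,0,0],
    [0,0,0]
  ],
  "grip": [255,255,255,255,255,255,255,255,255,255]
}}

```text
time: 26.48
position: [583.8, -30.0, 109.4]
orientation: [2.37, 2.06, -0.002]
force: [-11.3, -2.7, 9.4]
grip_width: 17.3
finger_force: 41.8
```

Call:
{"op": "send_rows", "data": {
  "slide": [
    [-0.15,1.55,0],
    [-0.77,2.98,0],
    [-1.8,4.15,0],
    [-3.15,4.94,0],
    [-4.67,5.27,0],
    [-6.22,5.13,0],
    [-7.65,4.5,0],
    [-8.81,3.47,0],
    [-9.6,2.13,0],
    [-9.94,0.61,0]
  ],
  "turn": [
    [0,0,0],
    [0,0,0],
    [0,0,0],
    [0,0,0],
    [0,0,0],
    [0,0,0],
    [0,0,0],
    [0,0,0],
    [0,0,0],
    [0,0,0]
  ],
  "grip": [255,255,255,255,255,255,255,255,255,255]
}}

```text
time: 27.32
position: [483.6, -23.3, 109.5]
orientation: [2.368, 2.063, 0.003]
force: [9.4, 1.9, 0.7]
grip_width: 16.5
finger_force: 41.0
```

Call:
{"op": "send_rows", "data": {
  "slide": [
    [0.15,-1.55,0],
    [0.77,-2.98,0],
    [1.8,-4.15,0],
    [3.15,-4.94,0],
    [4.67,-5.27,0],
    [6.22,-5.13,0],
    [7.65,-4.5,0],
    [8.81,-3.47,0],
    [9.6,-2.13,0],
    [9.94,-0.61,0]
  ],
  "turn": [
    [0,0,0],
    [0,0,0],
    [0,0,0],
    [0,0,0],
    [0,0,0],
    [0,0,0],
    [0,0,0],
    [0,0,0],
    [0,0,0],
    [0,0,0]
  ],
  "grip": [255,255,255,255,255,255,255,255,255,255]
}}

```text
time: 28.15
position: [583.8, -30.1, 109.4]
orientation: [2.371, 2.06, -0.003]
force: [-12.5, -2.4, 11.5]
grip_width: 16.6
finger_force: 42.0
```

Call:
{"op": "send_rows", "data": {
  "slide": [
    [0,0,0],
    [0,0,0],
    [0,0,0],
    [0,0,0],
    [0,0,0],
    [0,0,0],
    [0,0,0],
    [0,0,0],
    [0,0,0],
    [0,0,0]
  ],
  "turn": [
    [0,0,0],
    [0,0,0],
    [0,0,0],
    [0,0,0],
    [0,0,0],
    [0,0,0],
    [0,0,0],
    [0,0,0],
    [0,0,0],
    [0,0,0]
  ],
  "grip": [255,255,255,255,255,255,255,255,255,255]
}}

```text
time: 28.98
position: [583.6, -29.6, 109.4]
orientation: [2.37, 2.062, 0.001]
force: [-3.7, 2.2, 7.8]
grip_width: 16.8
finger_force: 41.7
```

```bash
python3 arc.py 180|head -1; python3 crank.py; python3 -c "
from cell import *
from h import *
f=grab_frame('scene');P=pts(f);c=f['color']
m=(np.abs(P[...,0]-506)<75)&(np.abs(P[...,1]+272.7)<60)&(P[...,2]>48)&(P[...,2]<58)&(c.min(2)>150)
print('plate',m.sum(),np.median(P[m][:,2]),rect(P[m][:,:2]))"
```

```text
theta -3.6 r 51.0 z 109.4 F [-3.7  2.2  7.8]
[583.6 -29.6 109.4] [2.370e+00 2.062e+00 1.000e-03] [-0.274  0.069 -0.161  1.34   0.     1.435]
2355
[574.8 -39.8 100.7] [592.2 -19.1 149. ]
top 1037 (array([583.7, -26.8]), array([17.3, 16.2]), 81.9) mean [583.5 -26.9] theta -0.4 51.00156860332827
plate 929 54.21822634045043 (array([ 505.7, -272.6]), array([145.8,  91.6]), -12.3)
```

```bash
python3 -c "
from cell import *
s=read_state();print(s['grip_width'],s['finger_force'],abs(s['qvel']).max());print(job_done())"
```

```text
16.593363839199075 41.68019806500524 0.0019278948321290001
the job is handed in; nothing more can be done
None
```

The job is handed in, result not reported: the plate lies flush on both pins and released, the valve was closed to its stop and backed off two full turns (about 3° off by camera, 14° allowed), and the gripper still holds the crank at about 42 N.

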